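# Press a cabinet foot into the corner of a gluing jig

## Robot

A 6-joint arm with a two-finger parallel gripper is mounted at the origin on the work surface. World frame = base frame: x ahead of the robot, y to its left, z up, the work surface at z = 0. Lengths are in m, angles in rad, forces in N, time in s.
With the tool pointing down it reaches from about 0.35 to 0.975 m from the base axis. Payload 7.1 kg.
Tool frame: the origin (TCP) lies midway between the tips of the shut fingers; the grasp point (between the pads) lies 19 mm behind it; z points along the fingers, x is the direction in which the jaws open and shut, and the axes are right-handed (so a half turn about z gives the same grasp; the last joint's range is limited). The gripper opens to 88 mm and grips with 3 to 60 N. Pads are 20 mm wide; open, the fingers measure 115 mm over their backs; the gripper's body (75 mm by 178 mm) begins 61 mm behind the grasp point.
Start: joints at [1.326, 0.423, 1.63, -0, 1.089, -0.019], TCP at [0.14, 0.609, 0.223] pointing down, gripper open.
Joint ranges: [-3, 3], [-0.9, 2.11], [0.09, 2.58], [-1.31, 4.45], [0.11, 2.69], [-2.54, 2.54]. Speed limits (rad/s): [2.39, 2.39, 3.01, 3.14, 3.14, 3.14].

## Interface

Orientations are given as a unit quaternion [w, x, y, z].
In Python, from station import move_pose, movel, movej, command_gripper, wait, inverse_kinematics, read_camera, camera_info, MotionError, job_done, get_time, get_joint_pos, get_qvel, get_effort, get_tcp_pos, get_ee_rot, get_ft_force, get_ft_torque, get_grip_width gives the robot as it stands. Calls block until the motion is done:
- move_pose(position, orientation): joint-space move of the TCP to a pose.
- movel(position, frame=None, v=0.15, until_force=None): straight line of the TCP; frame=None keeps the orientation; v is the mean speed in m/s. With until_force (N) it stops when the force on the tool has changed by that much, and returns True; else False.
- movej(angles): joint-space move.
- command_gripper(opening): opening from 0.0 (shut) to 1.0 (fully open); the grip force is fixed at half the most; returns when the fingers have stopped.
- wait(seconds).
- inverse_kinematics(position, orientation): joint angles nearest the present ones, or None.
- read_camera(name): name is "scene" or "top" or "wrist"; returns the picture (384x512x3 uint8, red, green, blue); there is no depth.
- camera_info(name): a dict with "intrinsics" (3x3 intrinsics, pixels), "dist" ([k1, k2, p1, p2, k3] as OpenCV has them; the pictures are not rectified), "T" (4x4, takes a point from camera to world coordinates); the wrist camera has in their place "tool_from_camera" (4x4, takes a point from camera to tool coordinates, whose origin is the TCP and whose axes are the tool frame's). Camera axes: x right, y up, looking along -z (the intrinsics and any distortion apply to the point x, -y, -z); pixel columns grow to the right and rows downward; lengths in m; the calibration is good to about 2 mm. A picture is of the moment at which its call begins: read the wrist's pose just before it. camera_info takes no time and is no camera call.
A pose or a line that the arm cannot do raises MotionError and nothing moves.
- job_done(): hands the job in, once; it reports no verdict.
Readings, each from a call of its own:
- get_time(): time.
- get_joint_pos(): joint angles.
- get_qvel(): joint speeds.
- get_effort(): joint torques, N m.
- get_tcp_pos(): TCP position.
- get_ee_rot(): TCP orientation.
- get_ft_force(): force on the tool from outside, world axes, zero at the start.
- get_ft_torque(): the same for the moment, N m.
- get_grip_width(): opening from 0.0 (shut) to 1.0 (fully open).
Only numpy, scipy, OpenCV 4.12 (cv2) and the standard library are available. Lean on these libraries where they do the work, as an engineer would, in place of code of your own. Each camera call takes 0.05 s, during which the arm holds its last target.

## Task

Blow the jig clean first: press the black plunger of the small air valve all the way down to its stop and let it spring back up. Then pick up the oblong wooden cabinet foot, stand it on the jig's plywood bed with its long side along the long fence, and press it firmly (about 5 N or more each way) into the corner so that it is flat on the bed and flush against both aluminium fences at once; finish while still holding it pressed there, without letting go. Leave the other things on the bench where they are.

Things in the scene. Friction and masses are not known exactly. Their poses are not given: they have to be found in the camera images.
- square_foot: the oblong wooden cabinet foot to be seated: a plain block 80 x 50 x 60 mm (x, y, z) with two dark screw holes in its top, about 0.17 kg, starting upright on the bench; origin at the centre of its underside, x along its 80 mm side, z up. It looks the same after a half turn.
- jig: gluing jig screwed to the bench: plywood bed 220 x 180 mm (x, y), 18 mm thick, with two aluminium fences 15 mm high and thick on top, forming an inside corner towards its +x, +y (far left as the robot sees it). Origin at the centre of the bed's underside, on the bench. Fully seated, the foot's origin lies at x = +45, y = +45, z = +18 mm in this frame, its long side along x.
- jig_corner (a point): the inside corner of the two fences, on the bed's top face; at x = +85, y = +70, z = +18 mm in the jig's frame; axes as the jig's
- long_fence: the long aluminium fence, 185 x 15 x 15 mm (x, y, z), along the jig's x on its +y side; its stop face looks to the jig's -y at y = +70 mm; origin at the centre of its underside; axes as the jig's
- short_fence: the short aluminium fence, 15 x 120 x 15 mm (x, y, z), along the jig's y on its +x side; its stop face looks to the jig's -x at x = +85 mm; origin at the centre of its underside; axes as the jig's
- plunger_top (a point): centre of the top of the air valve's plunger head: a black mushroom head 38 mm across on a small aluminium block (44 mm square on a 64 x 56 mm steel foot) screwed to the bench; the head's top stands 78 mm above the bench when up and moves down with the head; z up
- plunger (a joint): how far the plunger is pressed (m): 0 up, 0.014 fully down at its rigid stop. A spring pushes it back up: 3 N at the start, 6.5 N at the stop
- round_foot: turned round wooden foot, a bystander: cone-shaped, 55 mm across at the top, 40 mm at the underside, 60 mm tall; origin at the centre of its underside
- tape_roll: paper ring (roll of masking tape), bystander, 90 mm across, 25 mm high; origin at the centre of its underside
- screw_jar: glass jar with steel cap, bystander, 60 mm across, 80 mm high; origin at the centre of its underside
- screwdriver: screwdriver lying flat, bystander; origin on the bench under its middle, its x axis points along it to the tip
- hammer: hammer lying flat, bystander, about 300 mm long; origin on the bench under its middle, handle towards its -x
- batten: wooden batten lying flat, bystander, 260 x 35 x 25 mm (x, y, z); origin at the centre of its underside

How it is judged:
By the outcome, as a careful person would: the job done as asked, in the order asked, and still so for the second after the job is handed in, while the arm keeps its last pose, push and grip.
It also fails if it takes over 58 s, if anything falls off the work surface, if the arm or the gripper's body presses on something with over 40 N, if the wrist force passes 120 N, or if a joint passes its speed limit or range.

## Working session

There is one attempt and no reset: what is moved stays moved. The work goes in short steps, each a Python script; the robot and the scene stay as the last script left them, time stands still between calls to the robot, and variables do not carry over. Pictures are saved under pics/ and viewed, and the job is handed in when it is done.

```bash
ls; mkdir -p pics; python3 - <<'E'
from station import *
import cv2,numpy as np
for n in ["scene","top","wrist"]:
    im=read_camera(n); cv2.imwrite(f"pics/a_{n}.png",cv2.resize(im[:,:,::-1],(800,600),interpolation=cv2.INTER_CUBIC))
    print(n,{k:np.round(v,4).tolist() for k,v in camera_info(n).items()})
print(get_time(),get_ee_rot(),get_tcp_pos())
E
```

```text
pics
scene {'intrinsics': [[383.6865, 0.0, 250.6294], [0.0, 383.6865, 193.7019], [0.0, 0.0, 1.0]], 'dist': [-0.0547, 0.0, 0.0, 0.0, 0.0], 'T': [[-0.8674, -0.3072, 0.3914, 1.0005], [0.4974, -0.5527, 0.6686, 0.685], [0.0109, 0.7747, 0.6323, 0.7504], [0.0, 0.0, 0.0, 1.0]]}
top {'intrinsics': [[412.4507, 0.0, 253.5377], [0.0, 412.4507, 196.9098], [0.0, 0.0, 1.0]], 'dist': [-0.1224, 0.0, 0.0, 0.0, 0.0], 'T': [[-0.0078, 0.9928, -0.1193, 0.4294], [-1.0, -0.0071, 0.0066, 0.0125], [0.0057, 0.1193, 0.9928, 1.5092], [0.0, 0.0, 0.0, 1.0]]}
wrist {'intrinsics': [[324.4063, 0.0, 259.8887], [0.0, 324.4063, 185.2505], [0.0, 0.0, 1.0]], 'dist': [-0.0807, 0.0, 0.0, 0.0, 0.0], 'tool_from_camera': [[1.0, -0.0009, 0.0004, -0.0013], [-0.0007, -0.9606, -0.2778, -0.0767], [0.0006, 0.2778, -0.9606, -0.1622], [0.0, 0.0, 0.0, 1.0]]}
0.15 [ 3.79035040e-04  7.82267267e-01  6.22942655e-01 -4.77463449e-04] [0.13981425 0.60871268 0.22206298]
```

View pics/a_top.png

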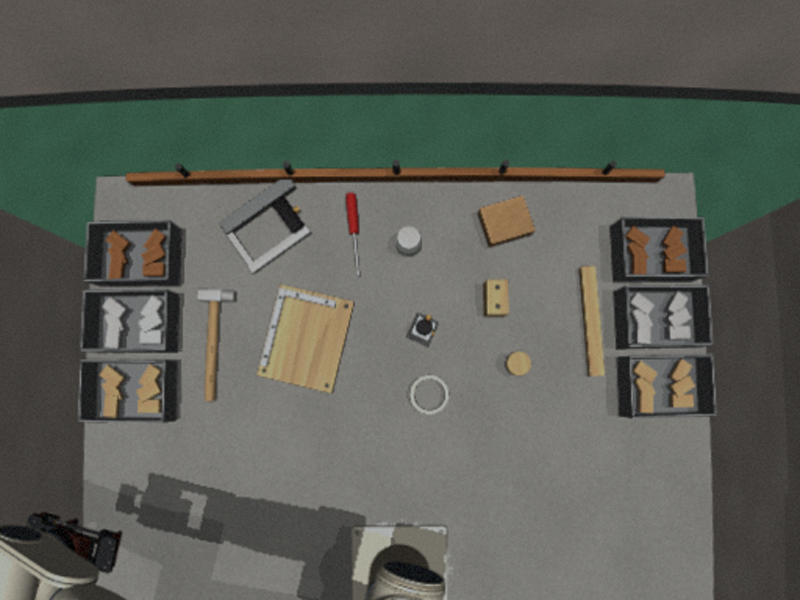

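View pics/a_scene.png

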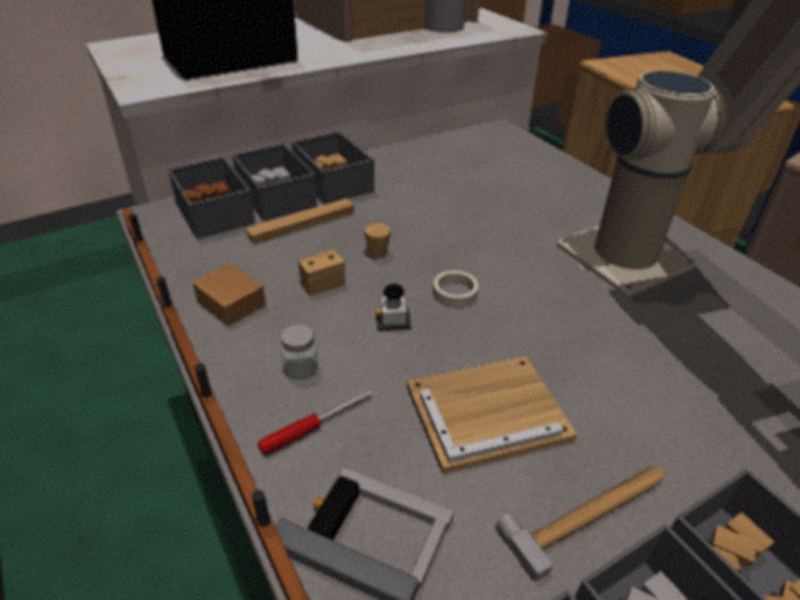

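View pics/a_wrist.png

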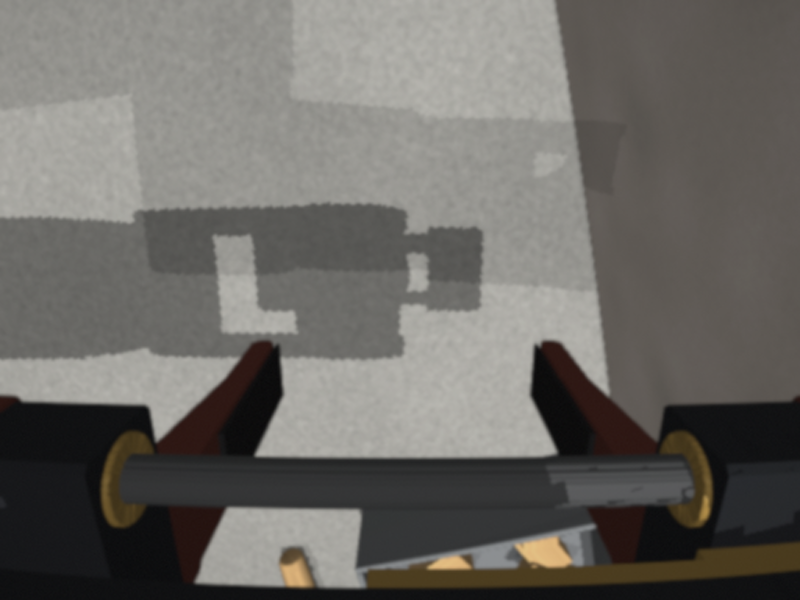

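The top view shows the jig centred near (308,338) in the 800x600 picture, the plunger head at (425,326) and the oblong foot at (496,298). The round foot, tape roll and jar stand near the valve. The wrist view shows only bare bench. I'll localize these coarsely next.

```bash
cat > h.py <<'E'
from station import *
import cv2,numpy as np
from scipy.spatial.transform import Rotation as R
def rot():
    q=get_ee_rot(); return R.from_quat([q[1],q[2],q[3],q[0]]).as_matrix()
def wristT():
    T=np.eye(4);T[:3,:3]=rot();T[:3,3]=get_tcp_pos();return T@np.array(camera_info("wrist")["tool_from_camera"])
def ray2plane(name,px,z,T=None):
    ci=camera_info(name);T=np.array(ci["T"]) if T is None else T
    u=cv2.undistortPoints(np.array(px,float).reshape(-1,1,2),np.array(ci["intrinsics"]),np.array(ci["dist"])).reshape(-1,2)
    d=np.c_[u[:,0],-u[:,1],-np.ones(len(u))]@T[:3,:3].T
    s=(np.broadcast_to(z,(len(u),))-T[2,3])/d[:,2]
    return T[:3,3]+d*s[:,None]
def proj(name,P,T=None):
    ci=camera_info(name);T=np.array(ci["T"]) if T is None else T
    p=(np.array(P,float).reshape(-1,3)-T[:3,3])@T[:3,:3]
    p=p*[1,-1,-1]
    return cv2.projectPoints(p,np.zeros(3),np.zeros(3),np.array(ci["intrinsics"]),np.array(ci["dist"]))[0].reshape(-1,2)
def down(yaw):  # tool x axis along world angle yaw, z down
    c,s=np.cos(yaw),np.sin(yaw)
    q=R.from_matrix(np.array([[c,s,0],[s,-c,0],[0,0,-1.]])).as_quat()
    return [q[3],q[0],q[1],q[2]]
def crop(im,x0,y0,x1,y1,name,f):
    cv2.imwrite("pics/"+name,cv2.resize(im[y0:y1,x0:x1,::-1],None,fx=f,fy=f,interpolation=cv2.INTER_CUBIC))
E
python3 - <<'E'
from h import *
s=0.64
pts={"plunger":((425,325),.078),"footc":((496,297),.06),"foot a":((484,281),.06),"foot b":((506,281),.06),"foot c":((508,315),.06),"foot d":((487,315),.06),
"jig corner fence outer far-left":((281,286),.03),"jig far right":((354,301),.018),"jig near right":((333,392),.018),"jig near left":((258,375),.018),"round":((518,363),.06),"jar":((408,237),.08),"tape":((429,394),.02),"sd tip":((359,275),.01)}
for k,(p,z) in pts.items(): print(k,np.round(ray2plane("top",np.array(p)*s,z)[0],3))
T=wristT();print(np.round(T,3))
E
```

```text
plunger [ 0.562 -0.061  0.078]
footc [ 0.626 -0.225  0.06 ]
foot a [ 0.663 -0.198  0.06 ]
foot b [ 0.663 -0.249  0.06 ]
foot c [ 0.585 -0.251  0.06 ]
foot d [ 0.585 -0.203  0.06 ]
jig corner fence outer far-left [0.66 0.27 0.03]
jig far right [0.625 0.101 0.018]
jig near right [0.414 0.149 0.018]
jig near left [0.454 0.324 0.018]
round [ 0.476 -0.271  0.06 ]
jar [ 0.762 -0.025  0.08 ]
tape [ 0.408 -0.071  0.02 ]
sd tip [0.688 0.09  0.01 ]
[[ 0.223 -0.937 -0.27   0.065]
 [ 0.975  0.214  0.064  0.625]
 [-0.002 -0.278  0.961  0.384]
 [ 0.     0.     0.     1.   ]]
```

```bash
python3 - <<'E'
from h import *
move_pose([0.46,0.20,0.30],down(1.33)); np.save("pics/T1.npy",wristT()); im=read_camera("wrist"); np.save("pics/w1.npy",im); crop(im,0,0,512,384,"w1.png",1.5625)
print(get_time())
move_pose([0.50,-0.13,0.27],down(np.pi/2)); np.save("pics/T2.npy",wristT()); im=read_camera("wrist"); np.save("pics/w2.npy",im); crop(im,0,0,512,384,"w2.png",1.5625)
print(get_time(),get_joint_pos())
E
```

```text
2.1
3.4167 [-2.75556447e-01  2.06914342e-01  1.82149867e+00  2.73091232e-04
  1.11303438e+00 -1.84753990e+00]
```

View pics/w1.png

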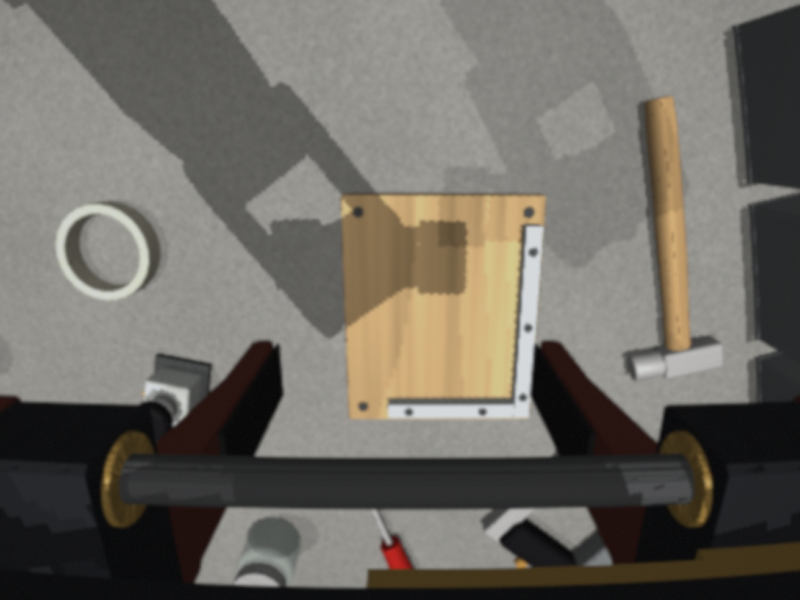

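View pics/w2.png

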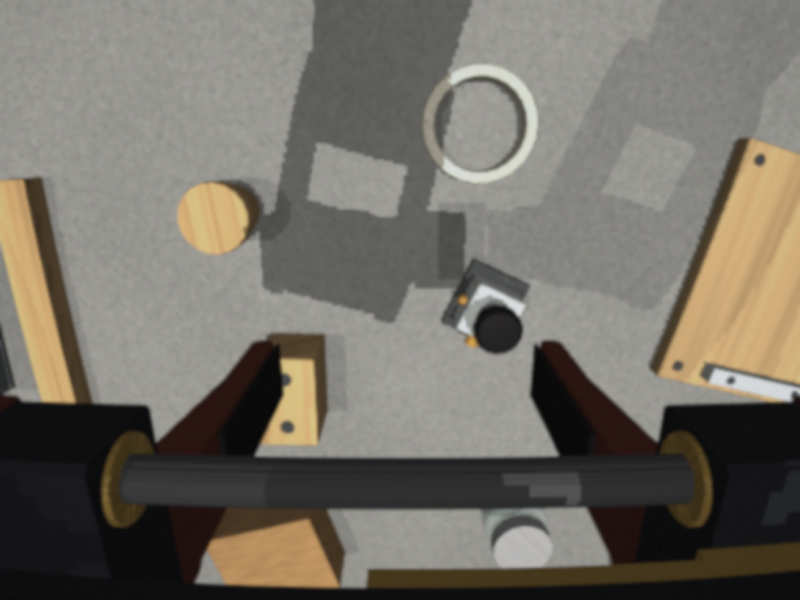

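The w1 picture shows the jig with bed corners near (342,195), (546,195) and (350,418), and the inside corner near (514,400). In w2 the plunger head is at about (498,329) and the foot's top spans about (275..320, 355..445), partly hidden by a finger. I'll zoom in on the jig for precise fitting.

```bash
python3 - <<'E'
from h import *
im=np.load("pics/w1.npy"); crop(im,212,118,356,274,"w1z.png",3.8)
im=np.load("pics/w2.npy"); crop(im,270,160,350,240,"w2z.png",5)
E
```

```text
(no output)
```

View pics/w1z.png

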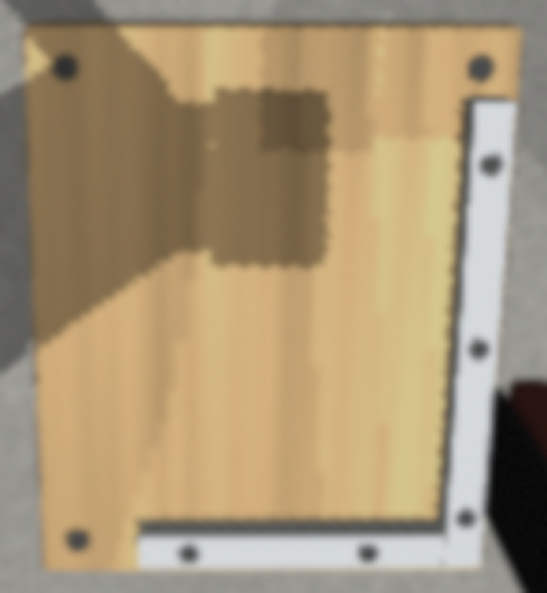

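View pics/w2z.png

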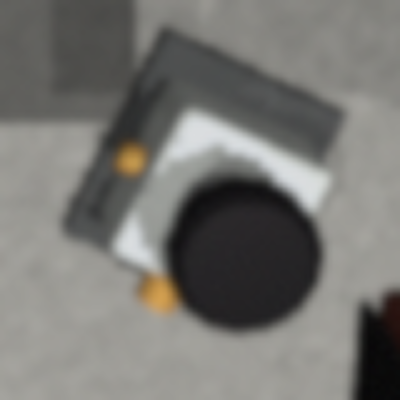

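```bash
cat > fit.py <<'E'
from h import *
from scipy.optimize import least_squares
def fit(obj,px,T,x0):
    obj=np.array(obj)/1000.
    def W(x):
        c,s=np.cos(x[2]),np.sin(x[2]); P=obj.copy()
        P[:,0]=x[0]+c*obj[:,0]-s*obj[:,1];P[:,1]=x[1]+s*obj[:,0]+c*obj[:,1];return P
    f=lambda x:(proj("wrist",W(x),T)-px).ravel()
    r=least_squares(f,x0,loss='soft_l1',x_scale=[.1,.1,.1]); return r.x,f(r.x).reshape(-1,2)
E
python3 - <<'E'
from fit import *
T=np.load("pics/T1.npy")
px=np.array([(25,25),(521,25),(43,570),(471,98),(517,100),(446,534),(138,535)])/3.8+[212,118]-0.37
o=[(-110,-90,18),(-110,90,18),(110,-90,18),(-85,70,33),(-85,85,33),(85,70,33),(85,-50,33)]
x,r=fit(o,px,T,[.54,.21,-.24]); print("jig",x.round(4),"res",r.round(1).tolist())
T2=np.load("pics/T2.npy")
print("plunger",ray2plane("wrist",np.array([[246,255]])/5+[270,160]-.4,.078,T2).round(4))
# foot coarse: visible right edge corners in w2
print(ray2plane("wrist",np.array([[324,372],[319,445],[286,380],[288,427]])*.64,.06,T2).round(4))
E
```

```text
jig [ 0.5399  0.2128 -0.2366] res [[-1.1, -0.2], [0.6, -0.2], [-0.2, 0.4], [0.7, 0.4], [-0.3, -0.1], [-0.1, -0.1], [0.1, 0.0]]
plunger [[ 0.5563 -0.0617  0.078 ]]
[[ 0.6001 -0.1965  0.06  ]
 [ 0.6682 -0.2041  0.06  ]
 [ 0.6074 -0.2279  0.06  ]
 [ 0.651  -0.2294  0.06  ]]
```

```bash
python3 - <<'E'
from h import *
command_gripper(0.0); q=down(np.pi/2)
move_pose([0.557,-0.0617,0.12],q); print(get_time(),get_ft_force().round(2))
movel([0.557,-0.0617,0.085],v=.1)
print(movel([0.557,-0.0617,0.071],v=.03),get_tcp_pos().round(4),get_ft_force().round(2))
c=movel([0.557,-0.0617,0.055],v=.02,until_force=12); print(c,get_tcp_pos().round(4),get_ft_force().round(2))
wait(.2);print(get_tcp_pos().round(4),get_ft_force().round(2)); np.save("pics/T3.npy",wristT()); im=read_camera("wrist"); crop(im,0,0,512,384,"w3.png",1.5625)
crop(read_camera("scene"),190,150,320,240,"s3.png",6)
movel([0.557,-0.0617,0.13],v=.1);print(get_ft_force().round(2),get_time())
E
```

```text
5.4917 [0.3  0.2  0.01]
False [ 0.5578 -0.0618  0.0713] [ 0.83 -0.45  4.06]
True [ 0.5579 -0.0619  0.0643] [-1.58  0.23  8.04]
[ 0.5579 -0.0619  0.0643] [-1.31  0.34  8.91]
[-0.85  0.05 -0.33] 8.2083
```

View pics/s3.png

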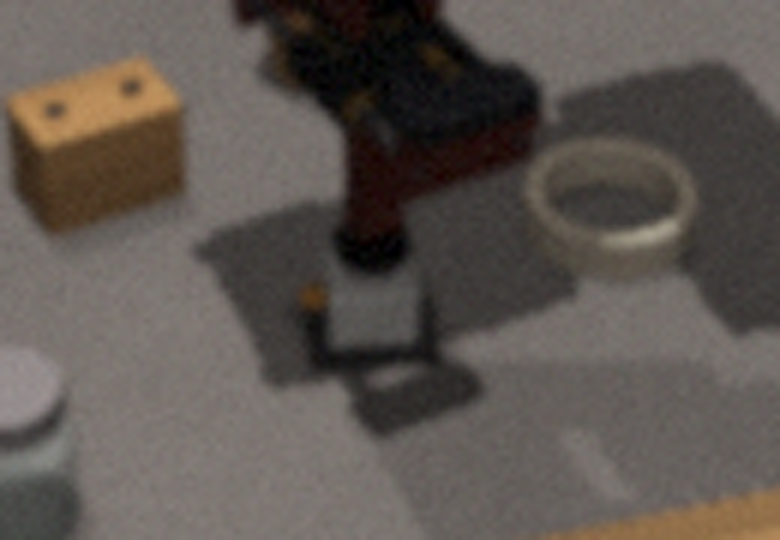

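```bash
python3 - <<'E'
from h import *
movel([0.557,-0.0617,0.082],v=.12)
c=movel([0.557,-0.0617,0.056],v=.02,until_force=25); print(c,get_tcp_pos().round(4),get_ft_force().round(2))
wait(.15);print(get_tcp_pos().round(4),get_ft_force().round(2))
movel([0.557,-0.0617,0.13],v=.12);print(get_ft_force().round(2),get_time())
command_gripper(1.0)
# view foot: camera clear view; tool y at yaw 90 = +x
move_pose([0.56,-0.225,0.25],down(np.pi/2)); np.save("pics/T4.npy",wristT()); im=read_camera("wrist"); np.save("pics/w4.npy",im); crop(im,0,0,512,384,"w4.png",1.5625)
crop(im,190,80,330,260,"w4z.png",3.3)
crop(read_camera("scene"),190,150,320,240,"s4.png",6)
print(get_time())
E
```

```text
True [ 0.5575 -0.0618  0.0643] [-2.79  0.36 10.35]
[ 0.5575 -0.0618  0.0643] [-2.15  0.97 11.05]
[-0.8   0.76 -0.73] 10.5167
12.8167
```

View pics/w4.png

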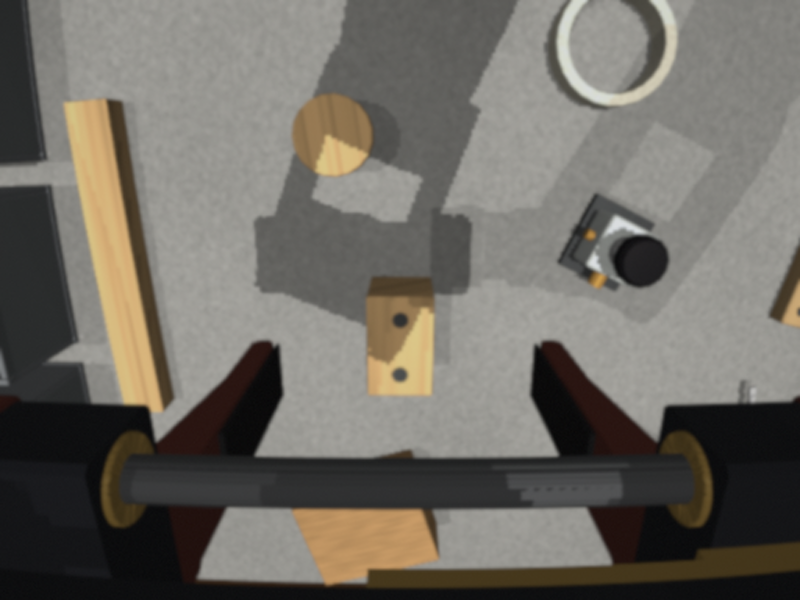

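View pics/s4.png

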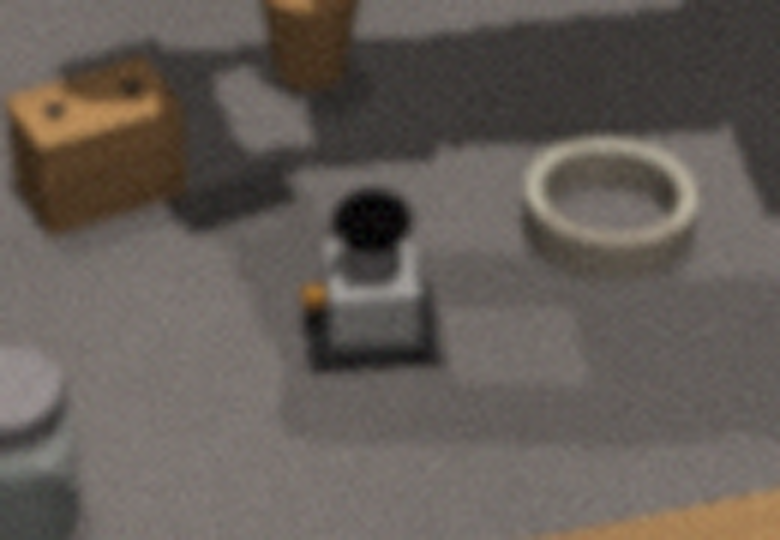

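s3 shows the head right down on the block with the fingers on it. In s4 it is back up at (372,220) with its stem visible. z stopped at 0.0643 on both presses with different forces, so that is the rigid stop. w4 shows the foot's top at (366..434, 294..395) in the 800x600 picture.

View pics/w4z.png

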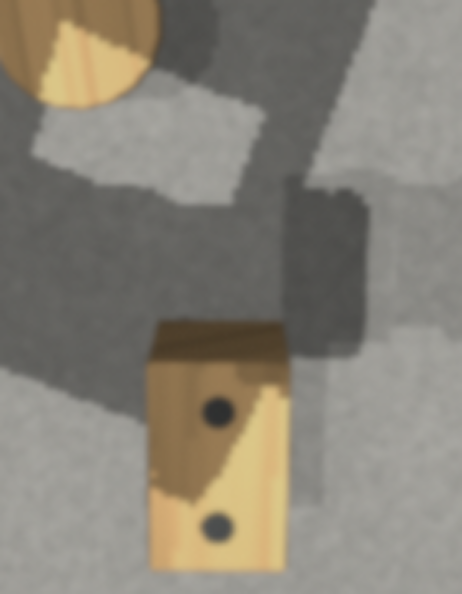

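```bash
python3 - <<'E'
from fit import *
T=np.load("pics/T4.npy")
px=np.array([(148,361),(290,361),(152,571),(286,572),(158,322),(284,322)])/3.3+[190,80]-.35
o=[(-40,-25,60),(-40,25,60),(40,-25,60),(40,25,60),(-40,-25,0),(-40,25,0)]
x,r=fit(o,px,T,[.62,-.225,0.]); print("foot",x.round(4),r.round(1).tolist())
print(ray2plane("wrist",np.array([[332,135]])*.64,.06,T).round(3))
E
```

```text
foot [ 0.6284 -0.2295 -0.0036] [[-0.5, 0.3], [0.7, 0.5], [-0.5, 0.4], [0.5, 0.2], [-0.1, -1.1], [-0.0, -0.9]]
[[ 0.476 -0.275  0.06 ]]
```

```bash
python3 - <<'E'
from h import *
q=down(np.pi/2-.0036)
move_pose([0.6284,-0.2295,0.12],q); print(get_tcp_pos().round(4),get_ft_force().round(2))
hit=movel([0.6284,-0.2295,0.021],v=.12,until_force=12); print(hit,get_tcp_pos().round(4))
if not hit:
    command_gripper(0.0); print("grip",get_grip_width()*88,get_ft_force().round(2))
    movel([0.6284,-0.2295,0.16],v=.15); print(get_ft_force().round(2),get_grip_width()*88)
    im=read_camera("wrist"); crop(im,0,0,512,384,"w5.png",1.5625)
print(get_time())
E
```

```text
[ 0.6282 -0.2288  0.1199] [-0.08 -0.05  0.35]
False [ 0.629  -0.2298  0.0218]
grip 49.752066420113366 [-0.6   1.3   1.22]
[-0.14  0.38 -2.03] 49.80476979204013
16.2333
```

View pics/w5.png

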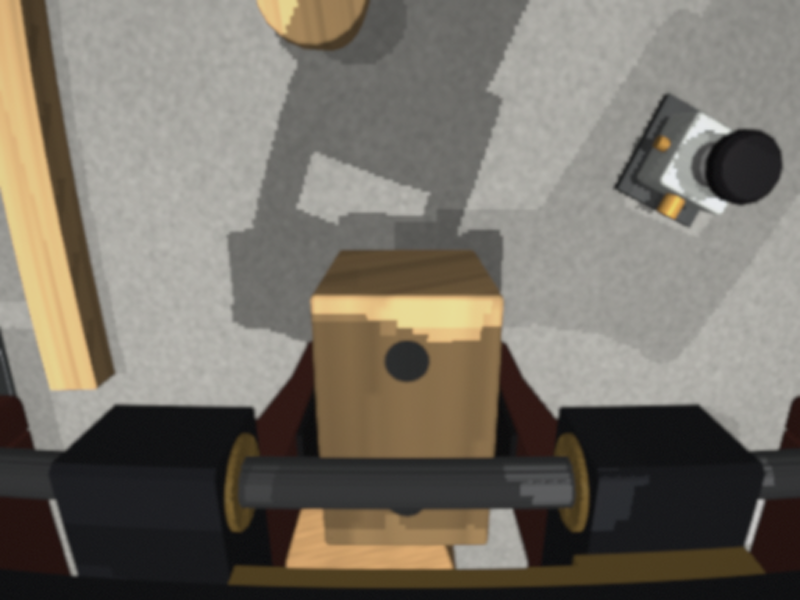

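w5 shows the foot held square between the pads, its top spanning x 312..502 px with the near hole at (407,361). Next I'll carry it over and do the guarded descent.

```bash
cat >> h.py <<'E'
JX,JY,JA=0.5399,0.2128,-0.2366
c,s=np.cos(JA),np.sin(JA); RJ=np.array([[c,-s],[s,c]])
def j2w(x,y): return RJ@np.array([x,y])+[JX,JY]
def tj(): 
    p=get_tcp_pos(); return np.r_[RJ.T@(p[:2]-[JX,JY]),p[2]]*1000
def fj():
    f=get_ft_force(); return np.r_[RJ.T@f[:2],f[2]]
def say(t): print(t,"tcp_j mm",tj().round(2),"F_j",fj().round(2),"M",np.round(get_ft_torque(),2),"t",round(get_time(),2))
E
python3 - <<'E'
from h import *
q=down(np.pi/2+JA)
a=j2w(.030,.030)
move_pose([*a,0.16],q); say("over")
movel([*a,0.05],v=.15); say("low")
print(movel([*a,0.034],v=.02,until_force=4)); say("bed")
im=read_camera("wrist"); crop(im,0,0,512,384,"w6.png",1.5625)
crop(read_camera("scene"),250,210,390,310,"s6.png",5.5)
E
```

```text
over tcp_j mm [ 30.59  29.32 159.98] F_j [-0.26 -0.65 -1.85] M [-0.06 -0.   -0.03] t 17.94
low tcp_j mm [30.71 30.28 50.76] F_j [ 0.13  0.08 -0.22] M [ 0.    0.01 -0.05] t 18.82
True
bed tcp_j mm [30.04 30.05 38.94] F_j [-0.28 -0.72  4.15] M [-0.1  -0.01 -0.04] t 19.41
```

View pics/w6.png

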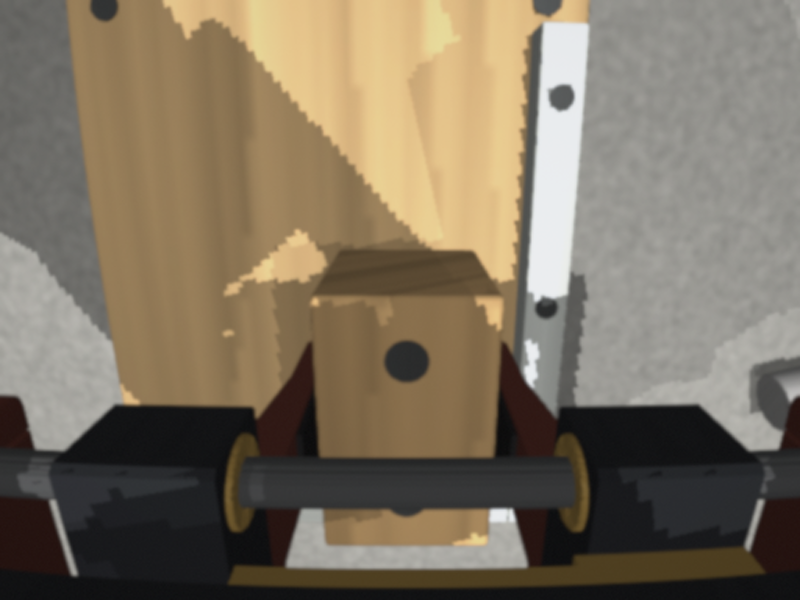

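View pics/s6.png

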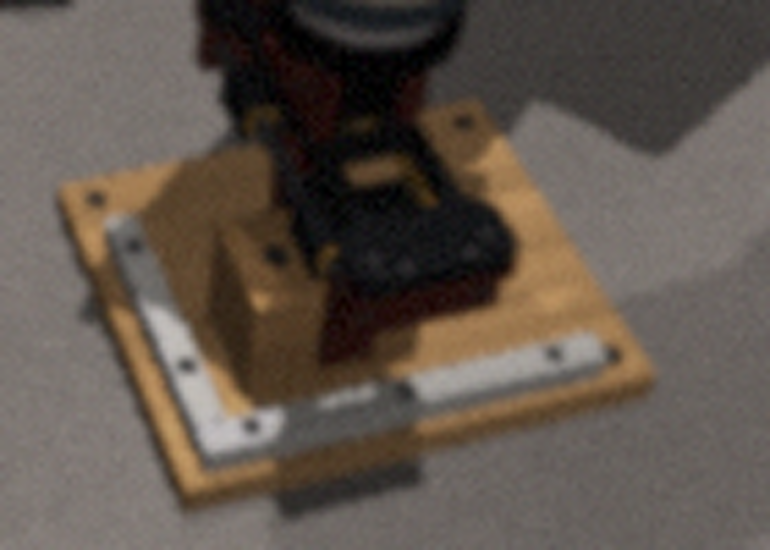

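w6 and s6 show the foot on the bed inside the corner. Gaps to both fences are visible, and the fingertips are above the long fence. Next I'll slide it guarded into the long fence, then the short one.

```bash
python3 - <<'E'
from h import *
z=get_tcp_pos()[2]
print(movel([*j2w(.030,.052),z],v=.025,until_force=7)); say("y")
wait(.2); say("y settled")
y=tj()[1]/1000
print(movel([*j2w(.052,y+.0003),z],v=.025,until_force=9)); say("x")
wait(.2); say("x settled")
E
```

```text
True
y tcp_j mm [29.97 46.38 39.01] F_j [-0.23 -1.83  4.14] M [-0.3  -0.12 -0.04] t 20.2
y settled tcp_j mm [29.97 46.36 38.98] F_j [-0.65  0.38  4.94] M [-0.1 -0.2 -0. ] t 20.4
True
x tcp_j mm [30.19 46.34 39.07] F_j [-0.57  0.23  3.7 ] M [ 0.05 -0.08  0.03] t 20.68
x settled tcp_j mm [30.21 46.36 39.08] F_j [-0.99  0.36  3.85] M [ 0.14 -0.08  0.07] t 20.88
```

```bash
python3 - <<'E'
from h import *
z=get_tcp_pos()[2]
for k in range(8):
    x=tj()[0]/1000
    h=movel([*j2w(.050,.0464),z],v=.03,until_force=10); say(h)
    wait(.1); say(' s')
    if tj()[0]>43 and h: break
E
```

```text
True tcp_j mm [45.4  46.2  39.25] F_j [-2.21 -0.96  4.26] M [ 0.12  0.08 -0.04] t 21.44
 s tcp_j mm [45.38 46.16 39.23] F_j [-1.14 -0.63  5.39] M [ 0.09 -0.   -0.04] t 21.54
```

```bash
python3 - <<'E'
from h import *
p=tj()/1000; t=p.copy()
def go(dx,dy,dz,n):
    t[:]+= np.array([dx,dy,dz])/1000
    movel([*j2w(t[0],t[1]),t[2]],v=.02); wait(.25); say(n+" "+str((t*1000).round(2)))
go(0,.5,0,"y+.5"); go(0,.5,0,"y+1"); go(.5,0,0,"x+.5"); go(.5,0,0,"x+1"); go(0,0,-.5,"z-.5")
E
```

```text
y+.5 [45.38 46.66 39.23] tcp_j mm [45.36 46.23 39.21] F_j [ 0.36 -1.73  5.77] M [-0.39 -0.04 -0.08] t 22.04
y+1 [45.38 47.16 39.23] tcp_j mm [45.35 46.39 39.21] F_j [-1.17 -2.62  6.25] M [-0.57  0.01 -0.07] t 22.54
x+.5 [45.88 47.16 39.23] tcp_j mm [45.39 46.42 39.26] F_j [-2.09 -3.72  7.46] M [-0.46  0.26 -0.15] t 23.04
x+1 [46.38 47.16 39.23] tcp_j mm [45.38 46.4  39.28] F_j [-4.77 -3.1   8.4 ] M [-0.31  0.54 -0.13] t 23.54
z-.5 [46.38 47.16 38.73] tcp_j mm [45.4  46.39 39.22] F_j [-5.84 -4.2  12.52] M [-0.43  0.79 -0.15] t 24.04
```

```bash
python3 - <<'E'
from h import *
t=np.array([46.38,47.16,38.73])/1000
def go(dx,dy,dz,n):
    t[:]+= np.array([dx,dy,dz])/1000
    movel([*j2w(t[0],t[1]),t[2]],v=.02); wait(.25); say(n+" "+str((t*1000).round(2)))
go(0,1,0,"y"); go(.8,0,-.2,"x"); go(0,1,0,"y"); go(.6,0,0,"x")
im=read_camera("wrist"); np.save("pics/w7.npy",im); np.save("pics/T7.npy",wristT()); crop(im,0,0,512,384,"w7.png",1.5625)
crop(read_camera("scene"),250,210,390,310,"s7.png",5.5); print(get_grip_width()*88)
print(R.from_matrix(R.from_quat(np.roll(down(np.pi/2+JA),-1)).as_matrix().T@rot()).as_rotvec(degrees=True))
E
```

```text
y [46.38 48.16 38.73] tcp_j mm [45.37 46.43 39.21] F_j [-5.76 -7.29 14.26] M [-1.2   0.76 -0.17] t 24.54
x [47.18 48.16 38.53] tcp_j mm [45.41 46.41 39.24] F_j [-8.26 -7.39 17.09] M [-1.07  1.25 -0.24] t 25.04
y [47.18 49.16 38.53] tcp_j mm [45.36 46.46 39.21] F_j [ -7.46 -13.32  19.9 ] M [-1.69  1.28 -0.25] t 25.54
x [47.78 49.16 38.53] tcp_j mm [45.42 46.44 39.22] F_j [ -9.79 -11.01  21.46] M [-1.57  1.61 -0.2 ] t 26.04
49.90592063273299
[ 0.65225061 -0.51137771  0.01765501]
```

View pics/w7.png

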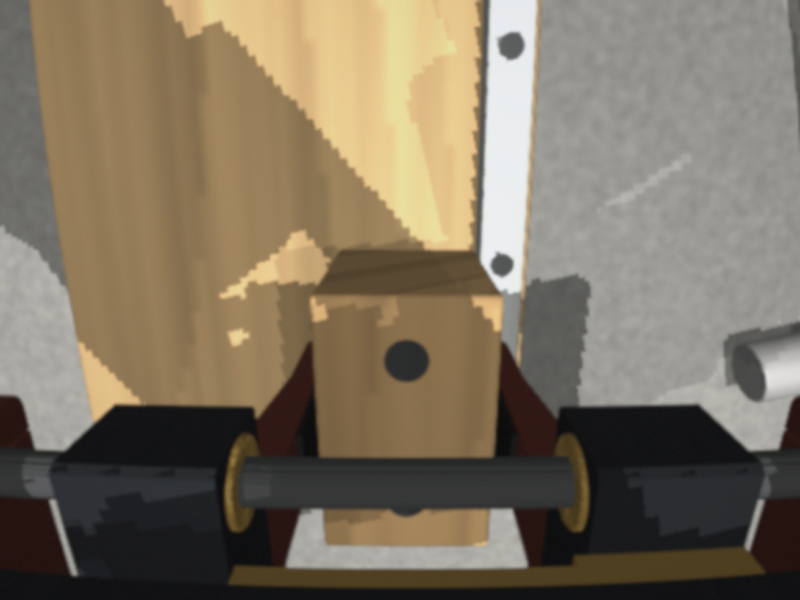

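View pics/s7.png

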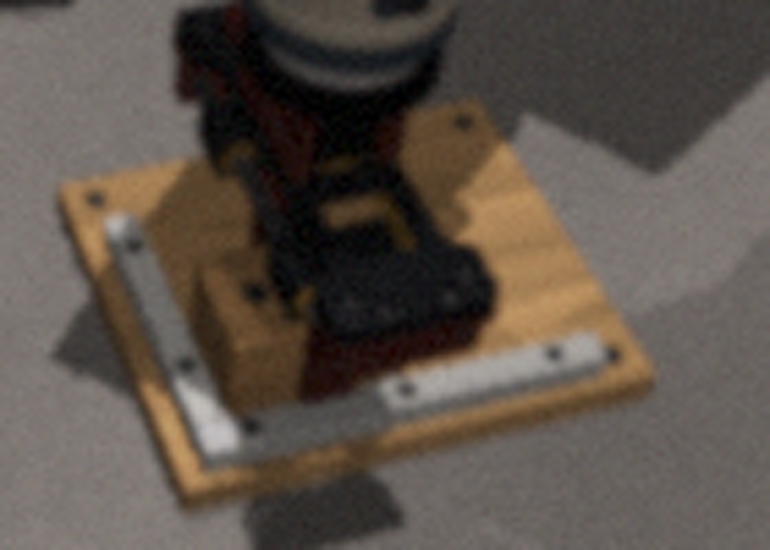

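w7 shows the foot still square in the grip, with its +y side meeting the fence's inner edge near (482,262). s7 shows it tucked into the corner. The forces are good, but the wrist leans about 0.65° and 0.5° under load, so I'll compensate the commanded tilt. I'll also check the fence yaw relative to the tool in w7.

```bash
cat >> h.py <<'E'
QD=lambda yaw:R.from_quat(np.roll(down(yaw),-1))
def tilt(yaw=np.pi/2+JA): return (QD(yaw).inv()*R.from_matrix(rot())).as_rotvec(degrees=True)
def cmdq(rv,yaw=np.pi/2+JA): # rv deg in tool frame, added to desired
    q=(QD(yaw)*R.from_rotvec(rv,degrees=True)).as_quat(); return [q[3],q[0],q[1],q[2]]
E
python3 - <<'E'
from h import *
im=np.load("pics/w7.npy").astype(float); T=np.load("pics/T7.npy")
b=im.mean(2)
Tc=camera_info("wrist")["tool_from_camera"]
# fence inner edge (dark->bright) and outer edge
def edges(rows,x0,x1,sgn):
    out=[]
    for r in rows:
        g=sgn*np.gradient(cv2.GaussianBlur(b[r:r+1],(5,1),0)[0])[x0:x1]; i=g.argmax()
        if 0<i<len(g)-1:
            d=(g[i-1]-g[i+1])/(2*(g[i-1]-2*g[i]+g[i+1])); out.append((x0+i+d,r))
    return np.array(out)
def yawof(p,z,n):
    w=ray2plane("wrist",p,z,T)[:,:2]; l=cv2.fitLine(w.astype(np.float32),cv2.DIST_HUBER,0,1e-4,1e-4).ravel()
    res=(w-l[2:])@np.array([-l[1],l[0]]); a=np.arctan(l[1]/l[0]); print(n,"yaw deg",np.degrees(a).round(3),"rel",np.degrees(a-JA).round(2),"rms mm",(res.std()*1000).round(2), "jig y mm",((RJ.T@(l[2:]-[JX,JY]))*1000).round(1))
e=edges(range(5,160),300,320,1); yawof(e,.033,"fence inner top")
e=edges(range(5,175),325,345,-1); yawof(e,.033,"fence outer")
e=edges(range(200,250),312,324,-1); print(e[:3]); yawof(e,.0785,"foot R")
print("tool yaw",tilt())
E
```

```text
fence inner top yaw deg -13.722 rel -0.17 rms mm 0.05 jig y mm [-29.4  70.3]
fence outer yaw deg -13.821 rel -0.26 rms mm 0.1 jig y mm [-41.4  84.9]
[[320.17336683 200.        ]
 [320.10294118 201.        ]
 [320.07175399 202.        ]]
foot R yaw deg -12.102 rel 1.45 rms mm 0.36 jig y mm [21.6 69.9]
tool yaw [ 0.65225061 -0.51137771  0.01765501]
```

```bash
python3 - <<'E'
from h import *
t=np.array([47.78,49.16,38.53])/1000
P=[*j2w(t[0],t[1]),t[2]]
say("0");print(tilt())
for f in (.35,.7):
    movel(P,frame=cmdq([-.65*f,.51*f,0]),v=.02); wait(.2); say(f); print(tilt())
E
```

```text
0 tcp_j mm [45.43 46.46 39.25] F_j [-11.37 -11.5   20.93] M [-1.57  1.61 -0.27] t 26.14
[ 0.65225061 -0.51137771  0.01765501]
0.35 tcp_j mm [45.36 46.37 38.86] F_j [ -8.67 -11.97  19.22] M [-1.46  1.81 -0.13] t 26.59
[ 0.0896493  -0.1120701   0.01276016]
0.7 tcp_j mm [45.51 46.37 38.84] F_j [ -6.34 -10.07  18.51] M [-1.85  1.9  -0.18] t 27.04
[-0.1467725   0.05948286  0.00075424]
```

Tilt is now within 0.15° and z dropped 0.4 mm, so the foot is flat on the bed. The fence measures about 0.2° clockwise of the tool, which agrees with the sign of Mz, so I'll trim the yaw and then bring up the x force.

```bash
python3 - <<'E'
from h import *
t=np.array([47.78,49.16,38.53])/1000
def go(rv,yaw,n):
    movel([*j2w(t[0],t[1]),t[2]],frame=cmdq(rv,yaw),v=.02); wait(.2); say(n); print(tilt().round(3))
Y=np.pi/2+JA
go([-.4,.33,0],Y-np.radians(.15),"yaw-.15")
go([-.4,.33,0],Y-np.radians(.3),"yaw-.3")
t[0]+=.0008; go([-.4,.35,0],Y-np.radians(.3),"x+.8")
go([-.4,.35,0],Y-np.radians(.45),"yaw -.45")
E
```

```text
yaw-.15 tcp_j mm [45.51 46.39 38.82] F_j [ -7.37 -11.09  17.91] M [-1.6   1.77  0.11] t 27.49
[-0.102  0.029  0.114]
yaw-.3 tcp_j mm [45.53 46.38 38.82] F_j [ -8.32 -10.51  17.66] M [-1.46  1.82  0.47] t 27.94
[-0.113  0.02   0.212]
x+.8 tcp_j mm [45.53 46.44 38.84] F_j [-11.28 -10.74  20.97] M [-1.42  2.03  0.43] t 28.39
[-0.044  0.021  0.212]
yaw -.45 tcp_j mm [45.54 46.41 38.83] F_j [-10.71 -11.    19.31] M [-1.4   2.03  0.73] t 28.84
[-0.051  0.011  0.32 ]
```

```bash
python3 - <<'E'
from h import *
t=np.array([48.58,49.16,38.53])/1000; Y=np.pi/2+JA
def go(rv,yaw,n):
    movel([*j2w(t[0],t[1]),t[2]],frame=cmdq(rv,yaw),v=.02); wait(.2); say(n); print(tilt().round(3))
go([-.4,.35,0],Y-np.radians(.2),"yaw-.2")
t[2]+=.0006; go([-.4,.35,0],Y-np.radians(.2),"z+.6")
t[:2]+=.0006; go([-.47,.40,0],Y-np.radians(.2),"xy+.6")
wait(1); say("held"); print(tilt().round(3), get_grip_width()*88)
im=read_camera("wrist"); crop(im,0,0,512,384,"w8.png",1.5625)
crop(read_camera("scene"),0,0,512,384,"s8.png",1.5625)
E
```

```text
yaw-.2 tcp_j mm [45.55 46.43 38.82] F_j [-11.24 -10.32  20.25] M [-1.57  2.05  0.01] t 29.29
[-0.035  0.031  0.168]
z+.6 tcp_j mm [45.55 46.41 38.85] F_j [-9.48 -9.6  14.38] M [-1.38  1.73 -0.01] t 29.74
[-0.033  0.031  0.171]
xy+.6 tcp_j mm [45.54 46.41 38.84] F_j [-10.84 -12.5   18.12] M [-1.65  2.07  0.02] t 30.19
[-0.028  0.018  0.169]
held tcp_j mm [45.55 46.4  38.84] F_j [-12.02 -12.11  17.43] M [-1.67  2.11 -0.01] t 31.19
[-0.028  0.017  0.172] 50.00497145441222
```

View pics/w8.png

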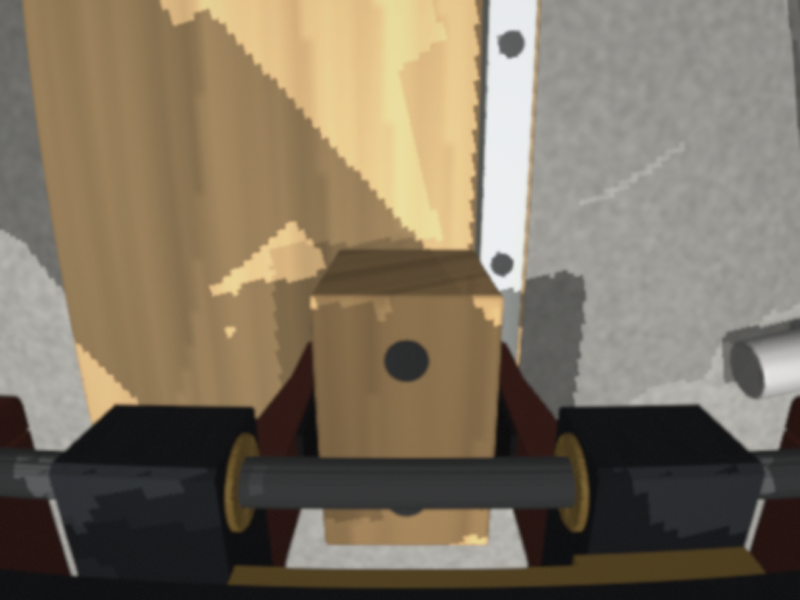

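View pics/s8.png

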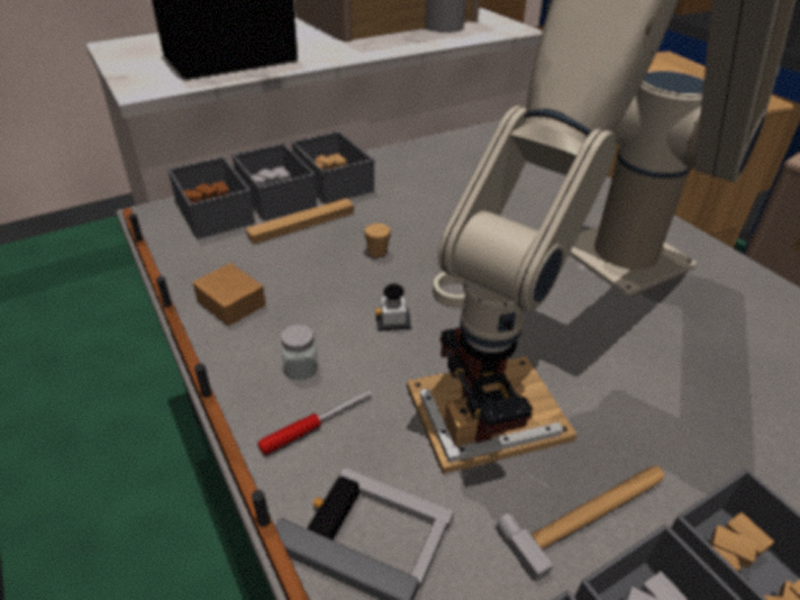

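w8 and s8 show the foot in the corner at about (460,420) in the scene view, still gripped. The plunger is up and the bystanders are where they started. Forces hold at about 12, 12 and 17 N with Mz near 0 and tilt under 0.05°, so I'm handing in.

```bash
python3 - <<'E'
from h import *
job_done(); say("done")
E
```

```text
the job is handed in; nothing more can be done
the job is handed in; nothing more can be done
```

I pressed the air valve, then seated the oblong foot in the jig corner and handed in at about 31 s with it still gripped and pressed in. `job_done` gives no verdict, and no readings were possible after the hand-in.

- **Air valve:** I pressed the plunger twice. The first press settled at only about 9 N, so I repeated it harder. Both times it stopped at z = 64.3 mm, which is its rigid stop, and a picture afterwards showed the head back up.
- **Seating:** I gripped the foot across its 50 mm side, set it on the bed, and slid it into the long fence and then the short one. The first slide along the long fence stopped early on a false force trigger, so I repeated it.
- **Tilt and yaw:** Under load the foot first leaned about 0.65° and 0.5°. I corrected the tool's tilt and trimmed its yaw by 0.2° to match the fence.
- **Last checks:** After a 1 s hold, the tool was pushing about 12 N towards each fence and 17 N down. Tilt was under 0.05° and the twisting moment about vertical was near zero. The grip reading was 50 mm, and the bystanders in the last view looked undisturbed.
- **What disagreed:** The tool sat 0.5 mm and 1.4 mm past my camera estimate of the seated position, which I put down to calibration error. The forces are wrist readings, so friction on the bed may take some of the push at the fences. I couldn't see the contact faces directly.

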